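# Find where the topping tray's cover binds and back it off

### The job

On the steel table stand two alike topping trays with sliding covers; on one of them the lips of the track are bent inwards. Slide that tray's cover along its track by its knob until its leading edge just binds in the bent stretch, without forcing it through, then back it off about 40 mm so that it sits free, and let go. Leave the other tray's cover where it is.

Things in the scene. Friction and masses are not known exactly. Their poses are not given: they have to be found in the camera images.
- cover_knob (a point): Round black knob (24 mm across, 50 mm high) on the sliding cover of the tray with the bent track; the point is on its axis, half-way up, 25 mm above the cover plate. Plate 100 mm across the track, 90 along it, knob at its centre: leading edge 45 mm ahead of the axis. y axis: along the track to the tight spot. It slides only, with 1.5 N friction, and stays put. Rail tops 84 mm above the table.
- tight_spot (a point): Mouth of the tight spot: centre of the track, 80 mm above the table (cover's upper face), where the bent steel lips on both rails begin to lean in; they reach 18 mm in and 10 mm up. y axis: along the track, away from the cover, which starts on the -y side. No resistance before this point; beyond it the cover's edge is pushed back like by a spring, 0.8 N per mm (16 N at 20 mm).
- cover_b_knob (a point): The same point on the like knob and cover of the other tray, whose track is straight. It slides as easily; leave it where it is. Each tray is an open steel box 107 mm wide, 320 mm along the track.

How it is judged:
By the outcome, as a careful person would: the job done as asked, in the order asked, and still so for the second after the job is handed in, with the robot touching nothing.
It also fails if it takes over 32 s, if anything falls off the work surface, if the arm or the gripper's body presses on something with over 40 N, if the wrist force passes 120 N, or if a joint passes its speed limit or range.

### The arm

A 6-joint arm with a two-finger parallel gripper is mounted at the origin on the work surface. World frame = base frame: x ahead of the robot, y to its left, z up, the work surface at z = 0. Lengths are in mm, angles in degrees, forces in N, time in s.
With the tool pointing down it reaches from about 275 to 850 mm from the base axis. Payload 5.2 kg.
Tool frame: the origin (TCP) lies midway between the tips of the shut fingers; the grasp point (between the pads) lies 19 mm behind it; x points along the fingers, y is the direction in which the jaws open and shut, and the axes are right-handed (so a half turn about x gives the same grasp; the last joint's range is limited). The gripper opens to 85 mm and grips with 20 to 120 N. Pads are 22 mm wide; open, the fingers measure 114 mm over their backs; the gripper's body (76 mm by 85 mm) begins 54 mm behind the grasp point. The pads swing forward as they close: fully open they stand 13 mm farther back than shut.
Start: joints at [-11.62, 14.817, 87.949, -0, 77.235, -11.62], TCP at [550.005, 0.023, 231.31] pointing down, gripper open.
Joint ranges: [-179.93, 179.93], [-52.35, 119.4], [10.71, 147.94], [-69.91, 249.91], [12.55, 155.21], [-178.61, 178.61]. Speed limits (degrees/s): [147.25, 147.25, 180, 180, 180, 180].

### API

Orientations are given as [roll, pitch, yaw] about the fixed x, y, z axes, in that order (R = Rz(yaw) Ry(pitch) Rx(roll)).
In Python, from cell import state, grab_frame, camera_model, sign_off gives the robot as it stands.
- The arm moves only by the shell command python3 -m handwheel 'ROWS' [OPENING]. ROWS is JSON, a list of rows, each a list of 4 numbers: the shift along the tool's x, y, z in m, then the turn about the tool's x in degrees. A call has 1 to 20 rows; each row shifts and turns the commanded pose from where the row before left it, along the tool's axes as they then stand; what a row does not reach is not made up. A row lasts 1/10 s, in which the tool goes at most 50 mm and 8.59 degrees, less where a joint would pass 70% of its speed; a pose out of reach is approached as far as the arm can. A call is refused whole if a number of a shift passes 0.05 or a number of a turn 8.59, either way. A call with a gripper value outside its range is refused whole. OPENING is the finger opening in m, from 0 to 0.0854, set as the call begins (- or left out, the last holds). The fingers move at their own pace and stop on an object; the grip force is fixed at half the most. Time passes only in rows, so rows that do not move let the fingers close. It gives the time, the measured TCP pose, the force and the opening at its end, in the units of the state.
- state(): the state, without advancing time (a new reading comes with each control period).
- grab_frame(name): name is "scene" or "side" or "wrist"; returns (picture, depth): 384x512x3 uint8, blue, green, red; 384x512 float32, mm along the optical axis (not along the pixel's ray), 0 where there is no reading.
- camera_model(name): a dict with "K" (3x3 intrinsics, pixels), "camera_from_world" (4x4, takes a point from world to camera coordinates). Camera axes: x right, y down, z forward; pixel columns grow to the right and rows downward; lengths in mm; the calibration is good to about 2 mm. A picture is of the moment at which its call begins: read the wrist's pose just before it. camera_model takes no time and is no camera call; for the wrist camera it gives the pose at the moment of the call.
- sign_off(): hands the job in, once; it reports no verdict.
The state is a dict: "time": time; "qpos": joint angles; "joint_vel": joint speeds; "joint_efforts": joint torques, N m; "eef_pos": TCP position; "ee_rot": TCP orientation; "wrist_force": force on the tool from outside, world axes, zero at the start; "moment": the same for the moment, N m; "finger_gap": finger opening in mm.
Only numpy, scipy, OpenCV 4.12 (cv2) and the standard library are available. Lean on these libraries where they do the work, as an engineer would, in place of code of your own. Each camera call takes 0.05 s, during which the arm holds its last target.

## Working session

There is one attempt and no reset: what is moved stays moved. The work goes in short steps, Python scripts to look and compute and a shell command to move; the robot and the scene stay as the last step left them, time stands still between calls to the robot, and variables do not carry over. Pictures are saved under pics/ and viewed, and the job is handed in when it is done.

```bash
mkdir -p pics; ls; python3 - <<'E'
from cell import state, grab_frame, camera_model
import cv2,numpy as np
s=state();print(s)
for n in("scene","side"):
    im,d=grab_frame(n);cv2.imwrite(f"pics/{n}0.png",im);np.save(f"pics/{n}0.npy",d)
    m=camera_model(n);np.savez(f"pics/{n}0.npz",K=m["K"],T=m["camera_from_world"]);print(n,np.round(m["K"],1),np.round(m["camera_from_world"],3))
E
```

```text
pics
{'time': 0.0, 'qpos': array([-1.16175807e+01,  1.48594290e+01,  8.80116727e+01,  6.58179874e-04,
        7.72356650e+01, -1.16192802e+01]), 'joint_vel': array([ 0.06776374,  0.00717906, -0.0414099 ,  0.04832466, -0.06450206,
        0.00086082]), 'joint_efforts': array([ 1.06436883e-04, -4.46029150e+01, -2.90570551e+01, -7.42485804e-05,
        1.18754001e-02, -2.51378208e-05]), 'eef_pos': array([5.49462880e+02, 1.57185703e-01, 2.30468946e+02]), 'ee_rot': array([-101.96361014,   89.89323137,  168.03794334]), 'wrist_force': array([-1.227057  ,  0.72732278,  0.1562572 ]), 'moment': array([ 0.03897284, -0.03933227,  0.01136348]), 'finger_gap': 85.55065463928572}
scene [[382.    0.  259.2]
 [  0.  382.  195.5]
 [  0.    0.    1. ]] [[ 1.000000e-01  9.950000e-01 -1.100000e-02 -3.716800e+01]
 [ 7.960000e-01 -8.700000e-02 -5.990000e-01 -3.599440e+02]
 [-5.970000e-01  5.100000e-02 -8.010000e-01  1.080117e+03]
 [ 0.000000e+00  0.000000e+00  0.000000e+00  1.000000e+00]]
side [[384.3   0.  256.4]
 [  0.  384.3 189.4]
 [  0.    0.    1. ]] [[-9.66000e-01 -2.58000e-01  6.00000e-03  5.30923e+02]
 [-1.40000e-01  5.04000e-01 -8.53000e-01  1.96864e+02]
 [ 2.17000e-01 -8.24000e-01 -5.23000e-01  5.90398e+02]
 [ 0.00000e+00  0.00000e+00  0.00000e+00  1.00000e+00]]
```

View pics/scene0.png

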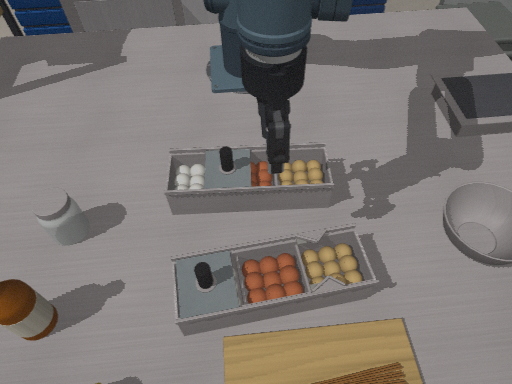

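View pics/side0.png

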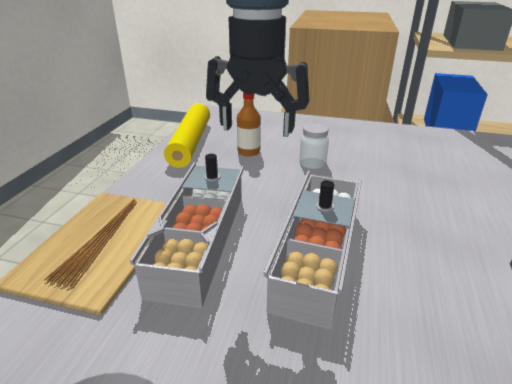

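The far tray (lower in the scene view) shows bent lips near (315,238) and (328,283). Its knob is at (204,275). The other knob is at (227,160). I'll enlarge the images to check this.

```bash
python3 - <<'E'
import cv2
a=cv2.imread("pics/scene0.png")[215:335,160:390];cv2.imwrite("pics/scene_z.png",cv2.resize(a,None,fx=3.4,fy=3.4,interpolation=cv2.INTER_CUBIC))
a=cv2.imread("pics/side0.png")[145:305,130:380];cv2.imwrite("pics/side_z.png",cv2.resize(a,None,fx=3.2,fy=3.2,interpolation=cv2.INTER_CUBIC))
E
```

```text
(no output)
```

View pics/scene_z.png

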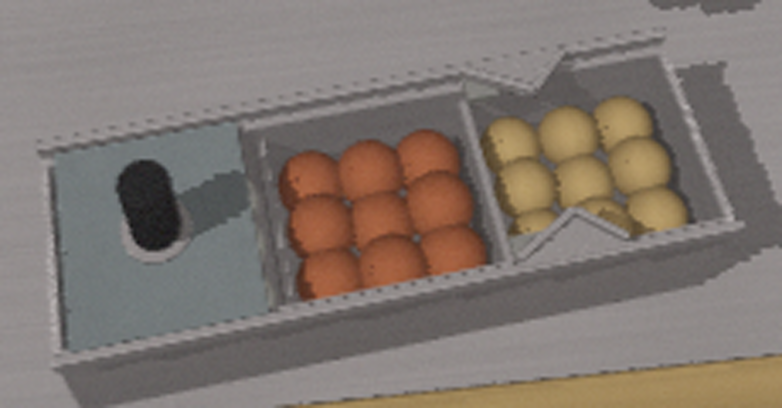

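View pics/side_z.png

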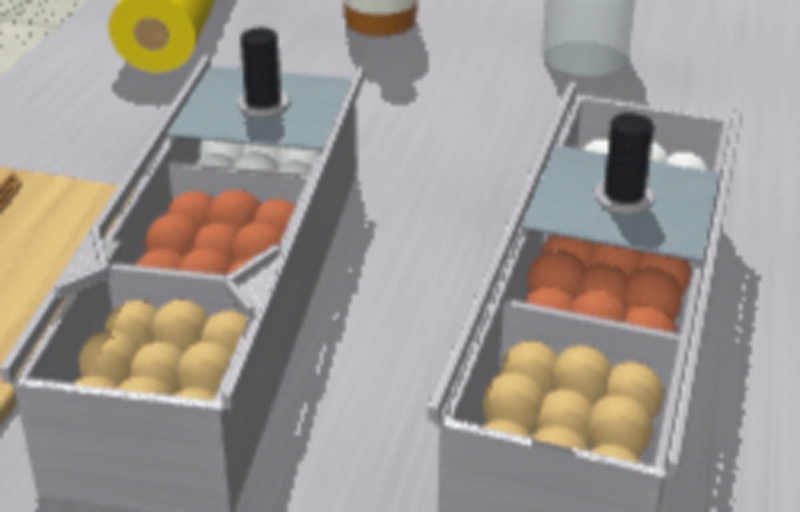

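```bash
cat > h.py <<'E'
import numpy as np
def ray(n,u,v,z,tag="0"):
    f=np.load(f"pics/{n}{tag}.npz");K,T=f["K"],f["T"];R,t=T[:3,:3],T[:3,3]
    c=-R.T@t; d=R.T@np.linalg.inv(K)@np.array([u,v,1.]); return c+d*(z-c[2])/d[2]
E
python3 - <<'E'
from h import ray
import numpy as np,cv2
S=lambda x,y:(160+(x-1.2)/3.4,215+(y-1.2)/3.4)
D=lambda x,y:(130+(x-1.1)/3.2,145+(y-1.1)/3.2)
for nm,p,z in [("railN L",(40,145),84),("railN R",(660,38),84),("railF L",(58,360),84),("railF R",(740,225),84),
 ("lipN start",(462,84),84),("lipN tip",(533,93),94),("lipN end",(572,50),84),("lipF start",(515,262),84),("lipF tip",(573,209),94),("lipF end",(632,237),84),
 ("knob top",(142,172),130),("knob base",(157,243),80),("coverN R",(240,123),80),("coverF R",(272,305),80)]:
    print("scene",nm,ray("scene",*S(*p),z).round(1))
for nm,p,z in [("railL back",(207,62),84),("railL front",(12,375),84),("railR back",(360,72),84),("railR front",(225,402),84),
 ("lipL start",(110,262),84),("lipL near",(60,288),84),("lipR start",(278,250),84),("lipR near",(250,310),84),("knob top",(260,37),130),("knob base",(262,100),80),("coverL front",(168,135),80),("coverR front",(327,146),80),
 ("B top",(632,122),130),("B base",(625,195),80)]:
    print("side",nm,ray("side",*D(*p),z).round(1))
# masks of knobs
for n in("scene","side"):
    im=cv2.imread(f"pics/{n}0.png"); d=np.load(f"pics/{n}0.npy")
    m=(im.max(2)<50).astype(np.uint8)
    k,l,st,c=cv2.connectedComponentsWithStats(m)
    for i in range(1,k):
        if 80<st[i,4]<1500: print(n,st[i],c[i].round(1), ray(n,*c[i],105).round(1))
E
```

```text
scene railN L [ 624.9 -170.7   84. ]
scene railN R [597.1 143.1  84. ]
scene railF L [ 731.5 -159.    84. ]
scene railF R [701.2 154.6  84. ]
scene lipN start [613.   38.3  84. ]
scene lipN tip [627.4  70.4  94. ]
scene lipN end [599.4  97.   84. ]
scene lipF start [708.   47.7  84. ]
scene lipF tip [689.6  77.1  94. ]
scene lipF end [701.7 103.5  84. ]
scene knob top [ 668.3 -115.6  130. ]
scene knob base [ 679.8 -115.4   80. ]
scene coverN R [621.  -73.4  80. ]
scene coverF R [715.  -64.2  80. ]
side railL back [ 730.7 -154.9   84. ]
side railL front [696.3 157.2  84. ]
side railR back [ 626.8 -169.    84. ]
side railR front [594.8 147.8  84. ]
side lipL start [692.   66.6  84. ]
side lipL near [706.4  93.2  84. ]
side lipR start [611.1  33.4  84. ]
side lipR near [607.4  84.   84. ]
side knob top [ 674.4 -114.3  130. ]
side knob base [ 679.1 -122.4   80. ]
side coverL front [719.4 -65.7  80. ]
side coverR front [620.9 -79.6  80. ]
side B top [440.5 -71.6 130. ]
side B base [439.7 -74.3  80. ]
scene [  0   0  23  36 275] [ 9.7 19.2] [-148.2 -637.1  105. ]
scene [204   1  22  20 152] [214.6   8.8] [-136.3  -73.8  105. ]
scene [311   0  37  21 295] [326.6  14.2] [-69.5 231.6 105. ]
scene [15  6 47  5 88] [37.3  8. ] [-202.1 -575.8  105. ]
scene [220 147  13  24 256] [226.1 158.6] [434.4 -69.4 105. ]
scene [195 262  18  26 339] [203.5 274.8] [ 672.1 -115.8  105. ]
side [206 156  11  22 193] [211.1 167. ] [ 675.8 -115.2  105. ]
side [320 181  13  27 286] [325.8 194.2] [440.5 -73.5 105. ]
```

```bash
cat >> h.py <<'E'
from scipy.spatial.transform import Rotation as Ro
def tool(s): return Ro.from_euler('xyz',s["ee_rot"],degrees=True).as_matrix()
E
python3 - <<'E'
from h import *
from cell import state
s=state();R=tool(s);print(s["time"],R.round(3),s["eef_pos"].round(1))
t=np.array([-.096,.995,0]);print("angle of track in tool yz",np.degrees(np.arctan2(R[:,2]@t,R[:,1]@t)))
print("delta in tool",(R.T@(np.array([674,-115,165])-s["eef_pos"])).round(1))
E
```

```text
0.1 [[-0.002  1.    -0.   ]
 [ 0.    -0.    -1.   ]
 [-1.    -0.002 -0.   ]] [5.496e+02 1.000e-01 2.306e+02]
angle of track in tool yz -95.51150395345661
delta in tool [ 65.3 124.5 115.1]
```

```bash
python3 -m handwheel '[[0,0.02,0.018,0],[0,0.0205,0.019,0],[0,0.021,0.0195,0],[0,0.021,0.0195,0],[0,0.021,0.0195,0],[0,0.021,0.0195,0],[0,0,0,8.45],[0,0,0,8.45],[0,0,0,8.45],[0,0,0,8.45],[0,0,0,8.45],[0,0,0,8.45],[0,0,0,8.45],[0,0,0,8.45],[0,0,0,8.45],[0,0,0,8.45]]' 0.07
python3 -m handwheel '[[0,0,0,0],[0,0,0,0]]'
python3 - <<'E'
from h import *
import cv2
from cell import state,grab_frame,camera_model
s=state();print(s["time"],s["eef_pos"].round(1),tool(s).round(3),s["qpos"].round(1),s["wrist_force"].round(2))
for n in("wrist","side"):
    m=camera_model(n);im,d=grab_frame(n);cv2.imwrite(f"pics/{n}1.png",im);np.save(f"pics/{n}1.npy",d)
    np.savez(f"pics/{n}1.npz",K=m["K"],T=m["camera_from_world"])
E
```

```text
time: 1.7
eef_pos: [674.2, -114.9, 230.6]
ee_rot: [-23.6, 89.9, 161.6]
wrist_force: [0.6, -0.3, -0.7]
finger_gap: 69.7
time: 1.9
eef_pos: [674.3, -114.9, 230.8]
ee_rot: [-23.6, 90.0, 162.2]
wrist_force: [0.1, -0.6, -0.9]
finger_gap: 70.1
1.9 [ 674.3 -114.9  230.8] [[-0.001  0.1   -0.995]
 [ 0.    -0.995 -0.1  ]
 [-1.    -0.     0.001]] [-19.   28.9  67.2  -0.   84.   65.3] [ 0.08 -0.63 -0.91]
```

View pics/wrist1.png

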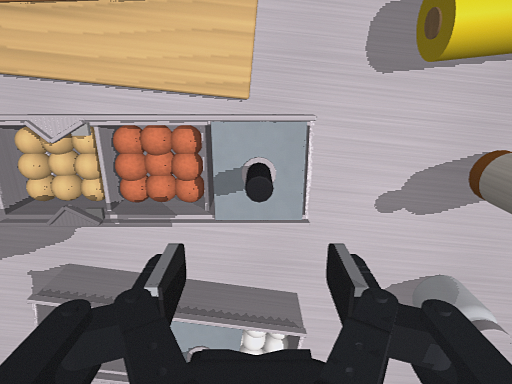

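View pics/side1.png

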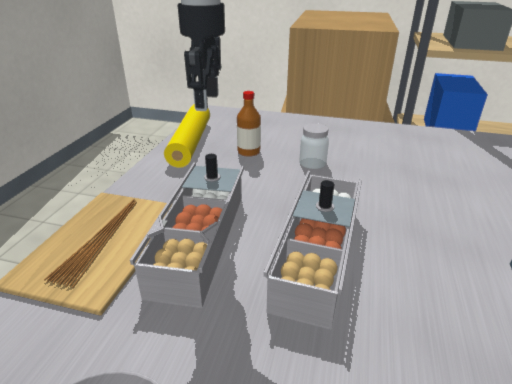

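Wrist view: the knob is at (258,187), between the jaws in the along-track direction. The cover's leading edge is at u≈211, and the lip starts are at about (90,122) and (103,222). I'll measure these next.

```bash
python3 - <<'E'
from h import *
import cv2
im=cv2.imread("pics/wrist1.png")
cv2.imwrite("pics/wrist1z.png",cv2.resize(im[105:235,0:320],None,fx=2.5,fy=2.5,interpolation=cv2.INTER_CUBIC))
m=np.zeros(im.shape[:2],np.uint8);m[140:215,235:290]=(im.max(2)<50)[140:215,235:290]
ys,xs=np.where(m);print(xs.min(),xs.max(),ys.min(),ys.max(),xs.mean())
W=lambda u,v,z:ray("wrist",u,v,z,"1").round(1)
print("top",W((xs.min()+xs.max())/2,190,130),"base",W(259,170,80))
E
```

```text
246 272 163 201 258.5949214026602
top [ 674.4 -118.9  130. ] base [ 678.1 -118.9   80. ]
```

View pics/wrist1z.png

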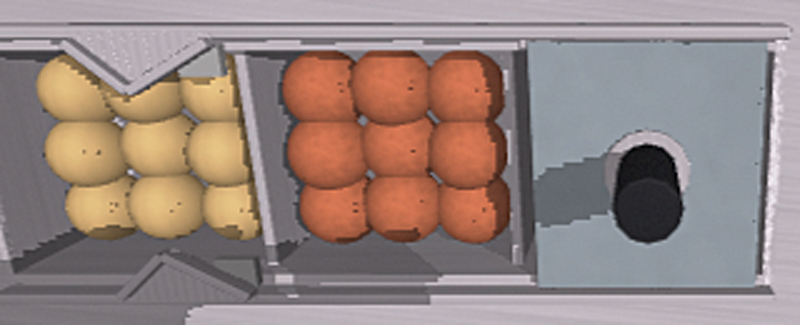

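```bash
python3 - <<'E'
from h import *
W=lambda p,z:ray("wrist",(p[0]-.75)/2.5,105+(p[1]-.75)/2.5,z,"1").round(1)
t=np.array([-.096,.995,0])
for nm,p,z in [("lipUp start",(213,42),84),("lipUp tip",(128,93),94),("lipUp end",(68,42),84),("lipLo start",(258,297),84),("lipLo tip",(170,252),94),("lipLo end",(120,297),84),
 ("cov lead up",(530,42),80),("cov lead lo",(539,285),80),("cov trail up",(768,42),80),("cov trail lo",(757,285),80),("knob top",(648,210),130),("knob base",(649,170),80),("railup L",(0,28),84),("railup R",(785,28),84)]:
    w=W(p,z);print(nm,w,(w@t).round(1))
E
```

```text
lipUp start [708.7  44.5  84. ] -23.8
lipUp tip [689.  71.  94.] 4.5
lipUp end [703.4  97.3  84. ] 29.3
lipLo start [607.1  33.7  84. ] -24.8
lipLo tip [628.   61.6  94. ] 1.0
lipLo end [601.4  89.8  84. ] 31.6
cov lead up [719.9 -70.5  80. ] -139.3
cov lead lo [622.2 -79.6  80. ] -138.9
cov trail up [ 728.8 -158.3   80. ] -227.5
cov trail lo [ 631.2 -168.8   80. ] -228.6
knob top [ 675.5 -118.7  130. ] -183.0
knob base [ 675.4 -119.5   80. ] -183.7
railup L [706.  121.3  84. ] 52.9
railup R [ 734.8 -163.    84. ] -232.7
```

```bash
python3 -m handwheel '[[0.025,0.003,0,0],[0.03,0,0,0],[0.03,0,0,0],[0.025,0,0,0],[0.02,0,0,0],[0.01,0,0,0],[0,0,0,0],[0,0,0,0]]'
python3 -m handwheel '[[0,0,0,0],[0,0,0,0],[0,0,0,0],[0,0,0,0],[0,0,0,0],[0,0,0,0],[0,0,0,0],[0,0,0,0]]' 0.015
python3 - <<'E'
from h import *
import cv2
from cell import state,grab_frame,camera_model
s=state();print(s["time"],s["eef_pos"].round(1),tool(s).round(3),s["qpos"].round(1),s["wrist_force"].round(2),s["finger_gap"])
for n in("side",):
    m=camera_model(n);im,d=grab_frame(n);cv2.imwrite(f"pics/{n}2.png",cv2.resize(im[80:300,130:400],None,fx=2.5,fy=2.5))
E
```

```text
time: 2.8
eef_pos: [675.4, -118.2, 92.2]
ee_rot: [156.0, 89.9, -18.5]
wrist_force: [-0.2, 0.2, 0.7]
finger_gap: 69.7
time: 3.6
eef_pos: [675.2, -118.1, 92.4]
ee_rot: [155.2, 89.9, -19.3]
wrist_force: [-1.6, -0.0, 5.8]
finger_gap: 22.6
3.6 [ 675.2 -118.1   92.4] [[ 0.001  0.096 -0.995]
 [-0.    -0.995 -0.096]
 [-1.     0.001 -0.001]] [-19.2  34.6  77.4  -0.   68.   65.3] [-1.56 -0.04  5.8 ] 22.57141334699233
```

View pics/side2.png

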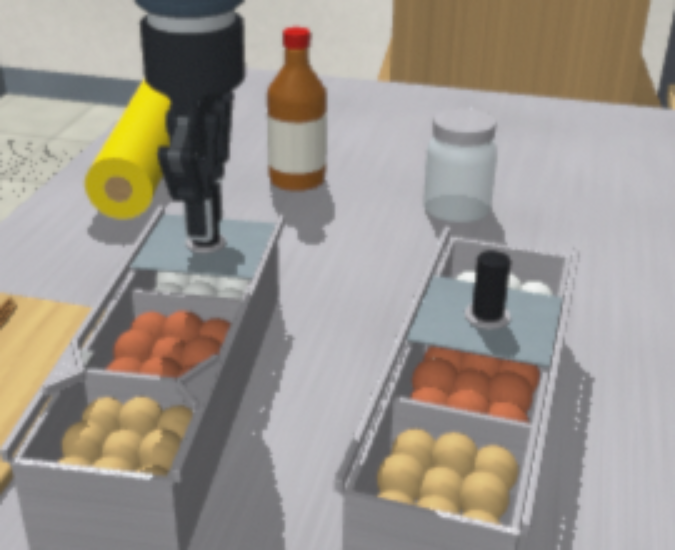

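```bash
python3 -m handwheel '[[0,-0.005,0,0],[0,-0.008,0,0],[0,-0.01,0,0],[0,-0.01,0,0],[0,-0.01,0,0],[0,-0.01,0,0],[0,-0.01,0,0],[0,-0.01,0,0],[0,-0.007,0,0],[0,-0.005,0,0],[0,0,0,0],[0,0,0,0],[0,0,0,0]]'
python3 - <<'E'
from h import *
from cell import state
s=state();R=tool(s);print(s["time"],s["eef_pos"].round(1),R[:,1].round(3),(R.T@s["wrist_force"]).round(2),(s["eef_pos"][:2]@[-.099,.995]).round(2))
E
```

```text
time: 4.95
eef_pos: [666.7, -33.0, 92.4]
ee_rot: [179.0, 90.0, 4.5]
wrist_force: [-1.7, 0.8, 7.4]
finger_gap: 23.0
4.95 [666.7 -33.   92.4] [ 0.096 -0.995  0.   ] [-7.4  -0.91  1.6 ] -98.85
```

```bash
python3 -m handwheel '[[0,-0.005,0,0],[0,-0.005,0,0],[0,-0.005,0,0],[0,-0.003,0,0],[0,0,0,0],[0,0,0,0]]'
python3 -m handwheel '[[0,-0.002,0,0],[0,0,0,0]]'
python3 -m handwheel '[[0,-0.002,0,0],[0,0,0,0]]'
python3 -m handwheel '[[0,-0.002,0,0],[0,0,0,0]]'
```

```text
time: 5.55
eef_pos: [665.0, -15.3, 92.4]
ee_rot: [163.6, 90.0, -10.9]
wrist_force: [-1.7, 0.9, 6.3]
finger_gap: 22.7
time: 5.75
eef_pos: [664.8, -13.7, 92.4]
ee_rot: [132.8, 89.9, -41.7]
wrist_force: [-2.5, -0.5, 7.1]
finger_gap: 22.4
time: 5.95
eef_pos: [664.6, -11.8, 92.4]
ee_rot: [128.9, 89.9, -45.6]
wrist_force: [-3.1, -0.7, 7.2]
finger_gap: 23.0
time: 6.15
eef_pos: [664.4, -9.8, 92.4]
ee_rot: [127.7, 89.9, -46.8]
wrist_force: [-2.2, -1.7, 7.0]
finger_gap: 22.6
```

```bash
python3 -m handwheel '[[0,-0.002,0,0],[0,0,0,0]]'
python3 -m handwheel '[[0,-0.002,0,0],[0,0,0,0]]'
python3 -m handwheel '[[0,-0.002,0,0],[0,0,0,0]]'
```

```text
time: 6.35
eef_pos: [664.2, -7.8, 92.4]
ee_rot: [127.0, 89.9, -47.5]
wrist_force: [-2.6, 0.5, 6.9]
finger_gap: 22.7
time: 6.55
eef_pos: [664.0, -5.8, 92.4]
ee_rot: [125.5, 89.9, -49.0]
wrist_force: [-2.3, -0.9, 7.0]
finger_gap: 22.9
time: 6.75
eef_pos: [663.8, -3.9, 92.4]
ee_rot: [123.7, 89.9, -50.8]
wrist_force: [-2.2, -1.5, 6.9]
finger_gap: 22.9
```

```bash
python3 -m handwheel '[[0,-0.002,0,0],[0,0,0,0]]'
python3 -m handwheel '[[0,-0.002,0,0],[0,0,0,0]]'
```

```text
time: 6.95
eef_pos: [663.6, -2.0, 92.4]
ee_rot: [118.9, 89.9, -55.6]
wrist_force: [-1.4, -1.3, 7.5]
finger_gap: 22.5
time: 7.15
eef_pos: [663.5, -0.4, 92.4]
ee_rot: [112.0, 89.9, -62.5]
wrist_force: [-2.2, -2.0, 7.2]
finger_gap: 22.6
```

```bash
python3 -m handwheel '[[0,-0.002,0,0],[0,0,0,0],[0,0,0,0]]'
python3 -m handwheel '[[0,-0.001,0,0],[0,0,0,0],[0,0,0,0]]'
```

```text
time: 7.45
eef_pos: [663.3, 1.2, 92.4]
ee_rot: [106.0, 89.9, -68.5]
wrist_force: [-2.9, -4.5, 6.2]
finger_gap: 22.7
time: 7.75
eef_pos: [663.3, 1.8, 92.4]
ee_rot: [102.8, 89.9, -71.8]
wrist_force: [-2.9, -3.9, 6.4]
finger_gap: 22.7
```

```bash
python3 -m handwheel '[[0,-0.002,0,0],[0,0,0,0],[0,0,0,0]]'
python3 -m handwheel '[[0,0,0,0]]'
```

```text
time: 8.05
eef_pos: [663.1, 3.6, 92.4]
ee_rot: [100.8, 89.8, -73.7]
wrist_force: [-1.8, -4.8, 5.6]
finger_gap: 22.8
time: 8.15
eef_pos: [663.1, 3.5, 92.4]
ee_rot: [100.8, 89.8, -73.7]
wrist_force: [-3.5, -4.8, 6.6]
finger_gap: 22.5
```

```bash
python3 - <<'E'
from h import *
import cv2
from cell import state,grab_frame,camera_model
for n in("scene","wrist"):
    m=camera_model(n);np.savez(f"pics/{n}3.npz",K=m["K"],T=m["camera_from_world"])
    im,d=grab_frame(n)
    cv2.imwrite(f"pics/{n}3.png",cv2.resize(im[215:335,160:390],None,fx=3.4,fy=3.4,interpolation=cv2.INTER_CUBIC) if n=="scene" else im)
s=state();print(s["time"],s["eef_pos"].round(1),s["wrist_force"].round(2))
E
```

```text
8.25 [663.1   3.5  92.4] [-3.25 -4.88  5.53]
```

View pics/scene3.png

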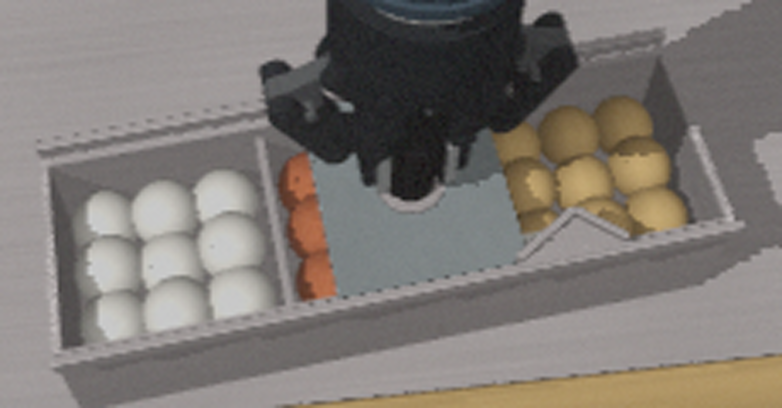

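View pics/wrist3.png

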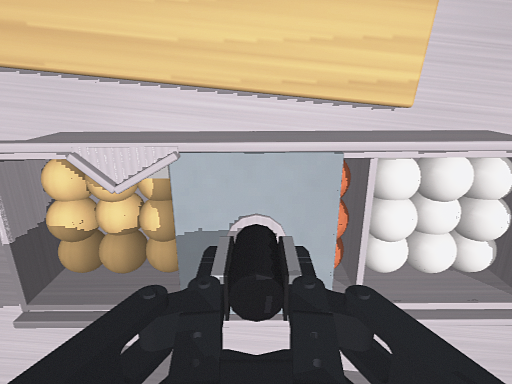

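In both views the leading edge has just gone past the lip starts: u≈172 against 178 in the wrist view, and 523 against 515 in the enlarged scene view. The force has risen about 4 N and matches 0.8 N/mm at roughly 5 mm in. The cover is lightly bound, so I'll back it off now.

```bash
python3 -m handwheel '[[0,0.003,0,0],[0,0.005,0,0],[0,0.006,0,0],[0,0.006,0,0],[0,0.006,0,0],[0,0.006,0,0],[0,0.005,0,0],[0,0.004,0,0],[0,0.002,0,0],[0,0,0,0],[0,0,0,0],[0,0,0,0]]'
```

```text
time: 9.45
eef_pos: [667.2, -37.8, 92.4]
ee_rot: [136.4, 89.9, -38.1]
wrist_force: [-2.1, -0.8, 6.4]
finger_gap: 22.5
```

```bash
python3 -m handwheel '[[0,0,0,0],[0,0,0,0],[0,0,0,0],[0,0,0,0],[0,0,0,0],[0,0,0,0],[0,0,0,0]]' 0.065
python3 -m handwheel '[[-0.01,0,0,0],[-0.02,0,0,0],[-0.025,0,0,0],[-0.03,0,0,0],[-0.03,0,0,0],[-0.02,0,0,0],[0,0,0,0],[0,0,0,0]]'
python3 - <<'E'
from h import *
import cv2
from cell import state,grab_frame,camera_model
for n in("wrist","side"):
    m=camera_model(n);np.savez(f"pics/{n}4.npz",K=m["K"],T=m["camera_from_world"])
    im,d=grab_frame(n);cv2.imwrite(f"pics/{n}4.png",im)
s=state();print(s["time"],s["eef_pos"].round(1),s["wrist_force"].round(2),s["finger_gap"])
E
```

```text
time: 10.15
eef_pos: [667.0, -37.3, 91.2]
ee_rot: [-33.4, 90.0, 152.1]
wrist_force: [-0.7, -0.0, 1.1]
finger_gap: 64.9
time: 10.95
eef_pos: [667.1, -37.3, 226.9]
ee_rot: [161.8, 89.9, -12.7]
wrist_force: [-0.7, -0.4, -0.8]
finger_gap: 64.7
11.05 [666.2 -37.1 224.9] [-0.07  0.54 -0.36] 64.79929984852332
```

View pics/wrist4.png

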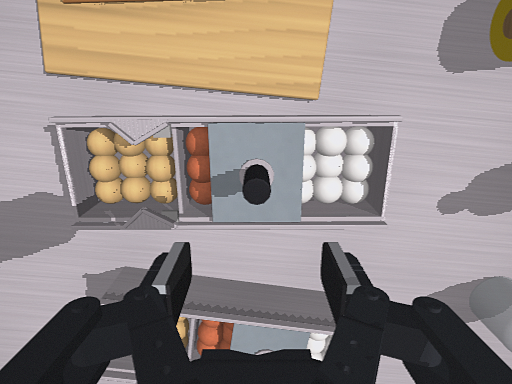

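View pics/side4.png

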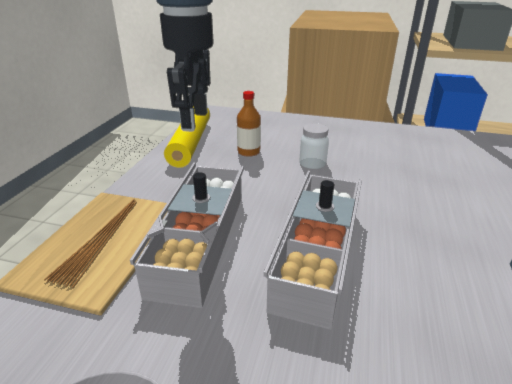

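The cover sits free with its leading edge at u≈209, and the lips start at u≈170–178. The other knob is still at (326,194) in the side view. One last measurement before handing in.

```bash
python3 - <<'E'
from h import *
import cv2
from cell import state
t=np.array([-.099,.995,0])
k=[ray("wrist",256.5,190,130,"4"),ray("wrist",208.5,122,80,"4"),ray("wrist",213,220,80,"4"),ray("wrist",171,122,84,"4"),ray("wrist",178,222,84,"4")]
print([(p.round(1),(p@t).round(1)) for p in k])
im=cv2.imread("pics/side4.png");m=(im.max(2)<50).astype(np.uint8)
_,_,st,c=cv2.connectedComponentsWithStats(m)
for a,b in zip(st,c):
    if 150<a[4]<400: print(b.round(1),ray("side",*b,105).round(1))
E
python3 -m handwheel '[[0,0,0,0],[0,0,0,0],[0,0,0,0]]'
```

```text
[(array([668.4, -39.2, 130. ]), np.float64(-105.2)), (array([712.9,   9.2,  80. ]), np.float64(-61.4)), (array([ 6.155e+02, -1.000e-01,  8.000e+01]), np.float64(-61.0)), (array([710.1,  42.4,  84. ]), np.float64(-28.1)), (array([611.8,  34.4,  84. ]), np.float64(-26.4))]
[199.7 186.8] [668.7 -37.  105. ]
[325.9 194.2] [440.4 -73.7 105. ]
time: 11.35
eef_pos: [666.8, -37.3, 225.5]
ee_rot: [-17.6, 89.9, 167.9]
wrist_force: [1.3, 0.1, 0.3]
finger_gap: 65.0
```

```bash
python3 -c "
from cell import sign_off;print(sign_off())"
```

```text
the job is handed in; nothing more can be done
None
```

I slid the bent tray's cover (the tray farther from the robot) along its track until it just bound, backed it off about 41 mm, let go and lifted clear. The job was handed in at about 11.4 s.

- **Bind:** After about 122 mm of travel, the push-back had risen from about 0.7 N to 4.9 N, or roughly 5 mm into the tight spot. The scene and wrist pictures both showed the leading edge just past where the lips start.
- **Final position:** The knob had moved back 41.5 mm from the bind point. The leading edge now sits about 34 mm (camera) to 36 mm (force) before the mouth of the tight spot. The knob is at about (668, −38).
- **Other cover:** It has not moved; its knob measured (440.4, −73.7), against (440.5, −73.5) at the start.
- **Robot:** It is touching nothing, with the fingers open about 135 mm above where they gripped and the force reading at noise level.
- **Disagreements:** The cameras put the first contact about 2 mm earlier than the force did, which is within the calibration error. The gripped knob also showed a steady upward force of about 6–7 N, which went away on release.

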